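Turn the palette knife round in its caddy

TASK

The palette knife was put back in the tilted steel tool caddy the wrong way round, with its blade sticking out. Pull it out, lay it down on the white cake card and let go, then take it by its wooden handle and slide it back into the caddy blade first, all the way in, so that only the handle sticks out. Leave the wooden spatula and the other things where they are.

Things in the scene. Friction and masses are not known exactly. Their poses are not given: they have to be found in the camera images.
- knife: Palette knife 200 mm long, 0.09 kg. Steel blade, round end: 105 long, 30 wide, 4 mm thick. Wooden flat-sided handle: 95 long, 26 wide, 22 mm thick, on the same axis, the blade at its mid-thickness. Origin: blade-handle junction, on the handle's flat underside (axis 11 mm above it); x from tip to butt, y across the width, z out of the flat top. Starts handle-in, some 75 mm of blade out, sloping with the bay.
- knife_tip (a point): The knife's blade tip, on its axis, 105 mm from the blade-handle junction.
- knife_butt (a point): The end of the knife's handle, on its axis, 95 mm from the junction. The knife balances about 16 mm from the junction on the handle's side: laid on a flat surface it rests on the handle's underside, the blade 9 mm clear of the surface.
- bays: Two flat sleeves side by side in the fixed steel caddy, roofed, open only at the mouth, which faces the robot and is the higher end: they slope down away from it at 20 degrees. Origin: on the bay floor at the far end wall, midway between the bays; x down into the caddy along the floor, y across, z square to the floor, upwards. Bays: y 2 to 90 and -2 to -90 mm; z 0 to 38 mm; mouth at x = -125 mm.
- bays_mouth (a point): Middle of the bay floor's front edge, at the mouth, 55 mm above the table over an upright front face. The caddy is 188 mm wide, its roof 3 mm thick, the roof's front edge about 93 mm above the table. Friction keeps a tool where it is left in a bay. A knife fully in, blade first, has its tip at the end wall and about 75 mm of handle out.
- wood_spatula: Flat wooden spatula in the other bay, the right way round: 22 mm wide, 8 mm thick handle sticking out about 70 mm, 46 mm wide head inside. Origin on its underside, 97 mm from the end wall at the start. Leave it alone.
- card: White cake card, fixed flat on the table: 220 mm (its x) by 240 mm (its y), 4 mm thick. Origin: centre of its underside. Here the knife is laid down.
- nozzle: Steel piping nozzle, a cone 58 mm high and 36 mm wide, standing near the card's edge farthest from the robot. Origin: centre of its underside. Leave it standing.
- icing_tub: Round lidded white tub, 96 mm wide, 85 mm high, at one side of the work area. Origin: centre of its underside. Leave it alone.
- jug: Steel handled jug, 84 mm wide, 110 mm high, at the other side from the tub. Origin: centre of its underside. Leave it alone.
- cutters: Nest of round steel pastry cutters, 72 mm wide, 50 mm high, on the right. Origin: centre of its underside. Leave it alone.
- bench_scraper: Steel dough scraper with a wooden bar handle, lying flat at the left, 120 mm by 95 mm, 16 mm high. Origin: under the middle of its handle. Leave it alone.
Mind the look-alikes: they are no part of the job. Leave any red look-alike of the knife alone.

How it is judged:
On the way:
1. the knife lies on the white card, let go (contact force between knife and card above 0.2 N and contact force between the fingers and knife below 0.05 N and linear speed of knife below 0.03 m/s), for 0.2 s.
At the end, for the whole second after the job is handed in: The knife is at rest in a bay of the caddy, blade first: its tip within 12 mm of the bay's end wall and the handle sticking out of the mouth (butt more than 170 mm from the end wall) (x of knife_tip in the frame of bays between -0.012 and 0.006 m and z of knife_tip in the frame of bays between -0.003 and 0.041 m and y of knife_tip in the frame of bays between -0.092 and 0.092 m and x of knife_butt in the frame of bays below -0.17 m and linear speed of knife below 0.02 m/s); the robot touches nothing.
It fails at once if the wooden spatula is moved by more than 30 mm (distance of wood_spatula from where it was at the start of the episode above 0.03 m).
It fails at once if the piping nozzle, tub, jug, cutters or scraper is moved by more than 30 mm (distance of any of nozzle, icing_tub, jug, cutters, bench_scraper from where it was at the start of the episode above 0.03 m).
It also fails if it takes over 61 s, if anything falls off the work surface, if the arm or the gripper's body presses on something with over 40 N, if the wrist force passes 120 N, or if a joint passes its speed limit or range.

ROBOT

A 6-joint arm with a two-finger parallel gripper is mounted at the origin on the work surface. World frame = base frame: x ahead of the robot, y to its left, z up, the work surface at z = 0. Lengths are in m, angles in rad, forces in N, time in s.
With the tool pointing down it reaches from about 0.35 to 0.8 m from the base axis. Payload 7.3 kg.
Tool frame: the origin (TCP) lies on the centre line of the jaws, within the pads' length; the fingertips stand 14 mm ahead of it and the grasp point (between the pads) lies 5 mm behind it; z points along the fingers, y is the direction in which the jaws open and shut (so a half turn about z gives the same grasp; the last joint's range is limited). The gripper opens to 85 mm and grips with 20 to 120 N. Pads are 22 mm wide; open, the fingers measure 114 mm over their backs; the gripper's body (76 mm by 85 mm) begins 54 mm behind the grasp point. The pads swing forward as they close: fully open they stand 13 mm farther back than shut.
Start: joints at [1.08, 0.342, 1.524, -0, 1.275, -0.146], TCP at [0.177, 0.494, 0.245] pointing down, gripper open.
Joint ranges: [-2.53, 2.53], [-0.77, 2.02], [0.04, 2.7], [-1, 4.14], [0.28, 2.66], [-3.11, 3.11]. Speed limits (rad/s): [2.57, 2.57, 3.14, 3.14, 3.14, 3.14].

INTERFACE

Orientations are given as [roll, pitch, yaw] about the fixed x, y, z axes, in that order (R = Rz(yaw) Ry(pitch) Rx(roll)).
In Python, from station import env gives the robot as it stands.
- The arm moves only by the tool play_rows, never from a script. Its arguments are lists of equal length, an entry for each row: "claw": the finger opening in m, from 0 to 0.0854; "slide": the shift along the world's x, y, z in m, a list of three; "spin": the turn about the world's z in rad. A call has 1 to 8 rows; each row shifts and turns the commanded pose from where the row before left it; what a row does not reach is not made up. A row lasts 1/12 s, in which the tool goes at most 41.7 mm and 7.16 degrees, less where a joint would pass 70% of its speed; a pose out of reach is approached as far as the arm can. A call is refused whole if a number of a shift passes 0.0417 or a number of a turn 0.125, either way. A call with a gripper value outside its range is refused whole. The fingers move at their own pace and stop on an object; the grip force is fixed at half the most. Time passes only in rows, so rows that do not move let the fingers close. It gives the time, the measured TCP pose, the force and the opening at its end, in the units of the state.
- env.sense(): the state, without advancing time (a new reading comes with each control period).
- env.capture(name): name is "scene" or "top" or "wrist"; returns the picture (400x640x3 uint8, blue, green, red); there is no depth.
- env.get_calibration(name): a dict with "camera_matrix" (3x3 intrinsics, pixels), "distortion" ([k1, k2, p1, p2, k3] as OpenCV has them; the pictures are not rectified), "view" (4x4, takes a point from world to camera coordinates); the wrist camera has in their place "tool_from_camera" (4x4, takes a point from camera to tool coordinates, whose origin is the TCP and whose axes are the flange's). Camera axes: x right, y down, z forward; pixel columns grow to the right and rows downward; lengths in m; the calibration is good to about 2 mm. A picture is of the moment at which its call begins: read the wrist's pose just before it. get_calibration takes no time and is no camera call.
- env.close_job(): hands the job in, once; it reports no verdict.
The state is a dict: "time_s": time; "q": joint angles; "joint_velocities": joint speeds; "tau": joint torques, N m; "position": TCP position; "orientation": TCP orientation; "force": force on the tool from outside, world axes, zero at the start; "wrist_torque": the same for the moment, N m; "width": finger opening in m.
Only numpy, scipy, OpenCV 4.12 (cv2) and the standard library are available. Lean on these libraries where they do the work, as an engineer would, in place of code of your own. Each camera call takes 0.05 s, during which the arm holds its last target. There are 200 camera calls.

## Working session

There is one attempt and no reset: what is moved stays moved. The work goes in short steps, Python scripts to look and compute and a tool call to move; the robot and the scene stay as the last step left them, time stands still between calls to the robot, and variables do not carry over. Pictures are saved under pics/ and viewed, about 8 in all and at most 12, crops included, and the job is handed in when it is done.

Besides the shell and the picture viewer there is one more tool, called after "Emit:" as a command line: name --pt "numbers of a row" for each row, then --argument value for the rest. play_rows: Moves the arm, as the interface text tells. Its arguments: {"type":"object","properties":{"claw":{"type":"array","items":{"type":"number"}},"slide":{"type":"array","items":{"type":"array","items":{"type":"number"}}},"spin":{"type":"array","items":{"type":"number"}}},"required":["claw","slide","spin"]}

```bash
ls; mkdir -p pics; python3 - <<'E'
from station import env
import cv2,numpy as np
for n in ["scene","top"]:
    im=env.capture(n); cv2.imwrite(f"pics/{n}0.png",im)
    c=env.get_calibration(n); print(n,np.round(np.array(c["camera_matrix"]),1).tolist(),c["distortion"],np.round(np.array(c["view"]),3).tolist())
c=env.get_calibration("wrist");print(c)
print(env.sense())
E
```

```text
pics
scene [[429.8, 0.0, 318.8], [0.0, 429.8, 197.9], [0.0, 0.0, 1.0]] [-0.04860188  0.          0.          0.          0.        ] [[0.202, 0.979, -0.012, -0.116], [0.648, -0.143, -0.748, -0.272], [-0.734, 0.143, -0.663, 1.457], [0.0, 0.0, 0.0, 1.0]]
top [[371.4, 0.0, 321.3], [0.0, 371.4, 198.5], [0.0, 0.0, 1.0]] [-0.04300096  0.          0.          0.          0.        ] [[-0.194, -0.981, -0.003, 0.086], [-0.961, 0.191, -0.2, 0.526], [0.196, -0.036, -0.98, 0.901], [0.0, 0.0, 0.0, 1.0]]
{'camera_matrix': array([[340.23106783,   0.        , 321.45434194],
       [  0.        , 340.23106783, 201.40070305],
       [  0.        ,   0.        ,   1.        ]]), 'distortion': array([-0.02298094,  0.        ,  0.        ,  0.        ,  0.        ]), 'tool_from_camera': array([[ 1.93457933e-04, -9.45752635e-01, -3.24887544e-01,
         8.34695943e-02],
       [ 9.99999931e-01,  2.85642622e-04, -2.36048888e-04,
        -5.84308905e-04],
       [ 3.16045588e-04, -3.24887476e-01,  9.45752625e-01,
        -1.29027733e-01],
       [ 0.00000000e+00,  0.00000000e+00,  0.00000000e+00,
         1.00000000e+00]])}
{'time_s': 0.1, 'q': array([ 1.08001928e+00,  3.42588159e-01,  1.52496256e+00,  1.31149576e-05,
        1.27541070e+00, -1.46021207e-01]), 'joint_velocities': array([ 0.00063314, -0.00167413, -0.00213987, -0.00160974, -0.00010928,
        0.00047633]), 'tau': array([ 1.46795697e-03, -4.34446192e+01, -2.46492702e+01, -2.53265316e-04,
        4.76652553e-03,  2.50211849e-05]), 'position': array([0.17724681, 0.49379157, 0.24471479]), 'orientation': array([-3.14024027e+00, -2.11568216e-04,  2.79683284e+00]), 'force': array([-0.65130956, -0.23724174, -0.74881046]), 'wrist_torque': array([-0.04856042,  0.01824877, -0.0117148 ]), 'width': 0.08514334928659219}
```

View pics/top0.png

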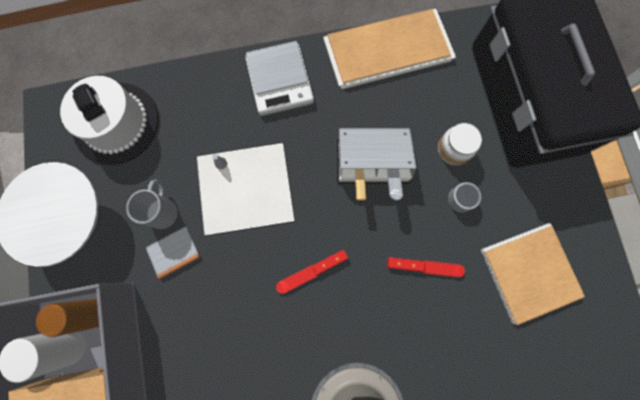

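View pics/scene0.png

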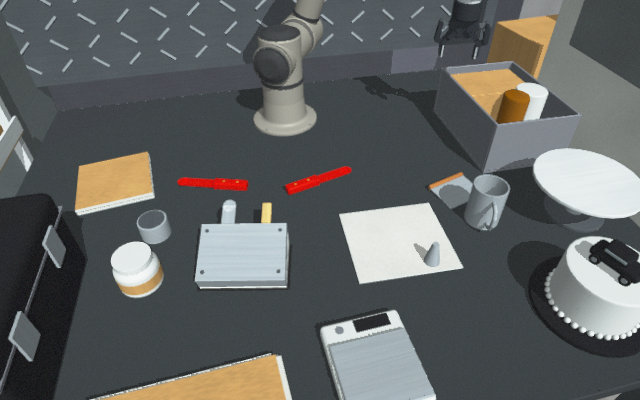

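The top picture shows the bare steel blade at (396,187) in the caddy's right bay and the spatula handle at (360,187) in the left. The card is at (245,190) and the nozzle at (221,163). What could be taken for the knife: the blade (396,187), the spatula handle (360,187), and the red look-alikes at (313,271) and (427,267). I choose (396,187) and will check it in an enlarged crop.

```bash
cat > h.py <<'E'
from station import env
import cv2,numpy as np
from scipy.spatial.transform import Rotation as Ro
def cam(n,st=None):
    c=env.get_calibration(n);K=np.array(c["camera_matrix"]);d=np.array(c["distortion"])
    if n!="wrist": V=np.array(c["view"])
    else:
        st=st or env.sense();T=np.eye(4);T[:3,:3]=Ro.from_euler("xyz",st["orientation"]).as_matrix();T[:3,3]=st["position"]
        V=np.linalg.inv(T@np.array(c["tool_from_camera"]))
    return K,d,V
def ray(n,uv,st=None):
    K,d,V=cam(n,st);p=cv2.undistortPoints(np.array([[uv]],float),K,d)[0,0]
    R=V[:3,:3];return -R.T@V[:3,3], R.T@np.array([p[0],p[1],1])
def atz(n,uv,z,st=None):
    o,r=ray(n,uv,st);return o+r*(z-o[2])/r[2]
def tri(obs):
    A=np.zeros((3,3));b=np.zeros(3)
    for o,r in obs:
        r=r/np.linalg.norm(r);P=np.eye(3)-np.outer(r,r);A+=P;b+=P@o
    return np.linalg.solve(A,b)
def proj(n,X,st=None):
    K,d,V=cam(n,st);return cv2.projectPoints(np.array(X,float).reshape(-1,3),cv2.Rodrigues(V[:3,:3])[0],V[:3,3],K,d)[0][:,0]
E
python3 - <<'E'
from h import *
a=cv2.imread("pics/top0.png")[115:215,320:440]; b=cv2.imread("pics/scene0.png")[190:300,185:305]
cv2.imwrite("pics/c1.png",np.vstack([cv2.resize(a,None,fx=5,fy=5,interpolation=2)[:,:600][:290+210],]))
print("card",[np.round(atz("top",p,.004),3) for p in [(197,158),(282,144),(294,221),(206,234)]],"noz",atz("top",(222,160),0.03))
print("roof front",[np.round(atz("top",p,.093),3) for p in [(340,171),(415,167)]],"back",[np.round(atz("top",p,.05),3) for p in [(340,129),(411,128)]])
print("blade",[np.round(atz("top",p,.08),3) for p in [(397,199)]])
print("items",[np.round(atz("top",p,.05),3) for p in [(464,196),(145,205),(460,145)]],[np.round(atz("top",p,.01),3) for p in [(313,271),(427,267),(281,289),(463,270)]])
E
```

```text
card [array([0.723, 0.297, 0.004]), array([0.716, 0.058, 0.004]), array([0.496, 0.064, 0.004]), array([0.508, 0.301, 0.004])] noz [0.6935365  0.22366211 0.03      ]
roof front [array([ 0.584, -0.076,  0.093]), array([ 0.558, -0.263,  0.093])] back [array([ 0.71 , -0.104,  0.05 ]), array([ 0.676, -0.292,  0.05 ])]
blade [array([ 0.489, -0.202,  0.08 ])]
items [array([ 0.467, -0.382,  0.05 ]), array([0.606, 0.434, 0.05 ]), array([ 0.604, -0.41 ,  0.05 ])] [array([0.358, 0.039, 0.01 ]), array([ 0.309, -0.254,  0.01 ]), array([0.329, 0.128, 0.01 ]), array([ 0.283, -0.344,  0.01 ])]
```

View pics/c1.png

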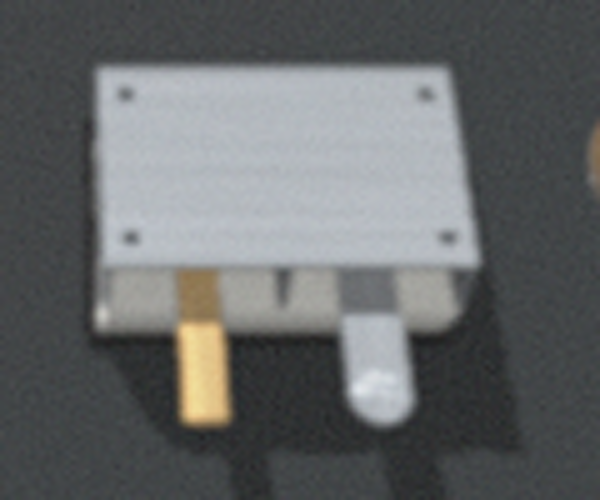

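The crop confirms it: a round-ended steel blade in the right bay with its tip near (380,415) in the crop, and the spatula handle in the left bay. I'm moving the wrist camera over the mouth.

Emit:
play_rows --claw '[0.085,0.085,0.085,0.085,0.085,0.085,0.085,0.085]' --pt "0.02 -0.02 0" --pt "0.02 -0.028 0" --pt "0.02 -0.028 0" --pt "0.02 -0.028 0" --pt "0.02 -0.028 0" --pt "0.02 -0.028 0" --pt "0.02 -0.028 0" --pt "0.02 -0.028 0" --spin '[0.008,0.008,0.008,0.008,0.008,0.008,0.008,0.008]'

```text
time_s: 0.77
position: [0.3379, 0.2766, 0.2452]
orientation: [-3.141, -0.0, 2.861]
force: [1.5, 0.0, -0.8]
width: 0.0847
```

Emit:
play_rows --claw '[0.085,0.085,0.085,0.085,0.085,0.085,0.085,0.085]' --pt "0.02 -0.028 0" --pt "0.02 -0.028 0" --pt "0.02 -0.028 0" --pt "0.02 -0.028 0" --pt "0.02 -0.028 0" --pt "0.01 -0.028 0" --pt "0.01 -0.028 0" --pt "0.01 -0.028 0" --spin '[0.008,0.008,0.008,0.008,0.008,0.008,0.008,0.008]'

```text
time_s: 1.43
position: [0.4676, 0.0526, 0.2449]
orientation: [-3.142, -0.001, 2.925]
force: [1.0, 0.5, -0.4]
width: 0.0852
```

Emit:
play_rows --claw '[0.085,0.085,0.085,0.085,0.085,0.085,0.085,0.085]' --pt "0.005 -0.028 0" --pt "0 -0.028 0" --pt "0 -0.028 0" --pt "0 -0.028 0" --pt "0 -0.028 0" --pt "0 -0.028 0" --pt "0 -0.028 0" --pt "0 -0.028 0" --spin '[0.01,0.01,0.01,0.01,0.01,0.01,0.01,0.01]'

```text
time_s: 2.1
position: [0.472, -0.1712, 0.245]
orientation: [3.141, -0.001, 3.005]
force: [-0.0, 0.0, 1.0]
width: 0.0853
```

```bash
python3 - <<'E'
from h import *
env.capture("wrist")
s=env.sense();im=env.capture("wrist");cv2.imwrite("pics/w1.png",im)
import pickle;pickle.dump(s,open("w1.pkl","wb"));print(s)
E
```

```text
{'time_s': 2.15, 'q': array([-0.50682786,  0.3034411 ,  1.58166147, -0.00263128,  1.25545444,
       -1.93874027]), 'joint_velocities': array([ 0.06032141, -0.02003712,  0.03905415,  0.01606867, -0.00186819,
        0.13601008]), 'tau': array([  7.24947006, -44.81185555, -20.7230562 ,   1.39098991,
         1.09875731,   0.12196553]), 'position': array([ 0.47228677, -0.1756859 ,  0.24489687]), 'orientation': array([-3.13888561e+00,  6.52694098e-05,  3.00352361e+00]), 'force': array([ 0.68929503, -4.39493726,  0.44000516]), 'wrist_torque': array([-0.16096009, -0.0169868 ,  0.02140966]), 'width': 0.08494125244131046}
```

View pics/w1.png

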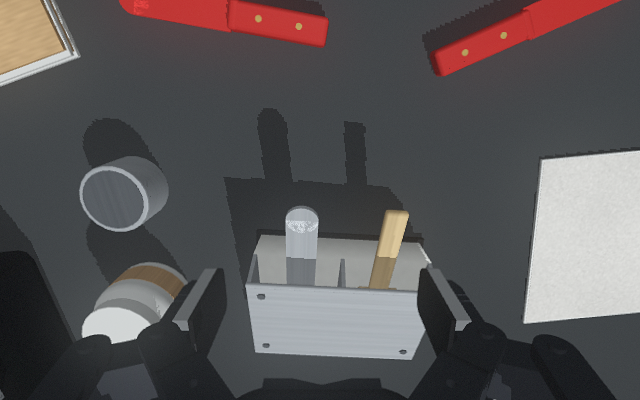

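The wrist picture shows the blade tip at about (302,207), the blade crossing the roof edge near (301,285), and the roof front corners at (248,285) and (430,291). The spatula handle is at (390,240), in the other bay.

```bash
python3 - <<'E'
from h import *
import pickle;s=pickle.load(open("w1.pkl","rb"))
P=lambda uv,z:np.round(atz("wrist",uv,z,s),4)
L=P((430,291),.093);R=P((248,285),.093);print("roof",L,R,np.linalg.norm(L-R),"yaw",np.arctan2(*(L-R)[[1,0]])-np.pi/2)
L=P((415,359),.06);R=P((256,352),.06);print("roof back",L,R,np.linalg.norm(L-R))
print("tip",P((302,207),.091),"blade edges",P((286,240),.08),P((318,240),.08),"in",P((286,280),.067),P((316,280),.067),"front edge",P((250,236),.055),P((425,245),.055))
# cross-check tip by triangulation with top
print("tri tip",tri([ray("wrist",(302,207),s),ray("top",(397,199.5))]))
print("spat",P((397,211),.08))
E
```

```text
roof [ 0.5895 -0.0876  0.093 ] [ 0.5591 -0.2598  0.093 ] 0.17486280336309373 yaw -0.17473845488835194
roof back [ 0.7039 -0.0987  0.06  ] [ 0.6685 -0.2807  0.06  ] 0.1854107871726993
tip [ 0.4884 -0.1964  0.091 ] blade edges [ 0.5232 -0.218   0.08  ] [ 0.5273 -0.1878  0.08  ] in [ 0.5742 -0.2282  0.067 ] [ 0.5784 -0.1973  0.067 ] front edge [ 0.5251 -0.2585  0.055 ] [ 0.5599 -0.0805  0.055 ]
tri tip [ 0.48351897 -0.1951168   0.10580188]
spat [ 0.5081 -0.1114  0.08  ]
```

Emit:
play_rows --claw '[0.085,0.085,0.085,0.07,0.06,0.055,0.055,0.055]' --pt "0.005 -0.004 0" --pt "0.006 -0.004 0" --pt "0.006 -0.004 0" --pt "0.006 -0.004 0" --pt "0.006 -0.004 0" --pt "0.006 -0.004 0" --pt "0.005 -0.004 0" --pt "0.005 -0.004 0" --spin '[-0.1,-0.12,-0.12,-0.12,-0.12,-0.12,-0.12,-0.12]'

```text
time_s: 2.87
position: [0.5176, -0.2011, 0.2449]
orientation: [-3.141, -0.001, 2.059]
force: [-0.7, 0.8, 0.5]
width: 0.0551
```

Emit:
play_rows --claw '[0.055,0.055,0.055,0.055,0.055,0.055,0.055,0.055]' --pt "0 0 0" --pt "0 0 0" --pt "0 0 0" --pt "0 0 0" --pt "0 0 0" --pt "0 0 0" --pt "0 0 0" --pt "0 0 0" --spin '[-0.12,-0.12,-0.12,-0.12,-0.12,-0.12,-0.12,-0.12]'

```text
time_s: 3.53
position: [0.5173, -0.201, 0.245]
orientation: [-3.141, -0.0, 1.099]
force: [0.5, -0.5, -0.2]
width: 0.0548
```

Emit:
play_rows --claw '[0.055,0.055,0.055,0.055,0.055,0.055,0.055,0.055]' --pt "0 0 0" --pt "0 0 0" --pt "0 0 0" --pt "0 0 0" --pt "0 0 0" --pt "0 0 0" --pt "0 0 0" --pt "0 0 0" --spin '[-0.12,-0.12,-0.12,-0.12,-0.12,-0.12,-0.12,-0.12]'

```text
time_s: 4.2
position: [0.5173, -0.2009, 0.245]
orientation: [-3.141, 0.001, 0.139]
force: [0.2, 0.1, 0.5]
width: 0.0545
```

Emit:
play_rows --claw '[0.055,0.055,0.055,0.055,0.055]' --pt "0 0 -0.03" --pt "0 0 -0.03" --pt "0 0 0" --pt "0 0 0" --pt "0 0 0" --spin '[-0.12,-0.12,-0.08,0,0]'

```text
time_s: 4.62
position: [0.5176, -0.2014, 0.1854]
orientation: [-3.141, 0.0, -0.172]
force: [0.3, -0.8, -0.1]
width: 0.0549
```

```bash
python3 - <<'E'
from h import *
s=env.sense();im=env.capture("wrist");cv2.imwrite("pics/w2.png",im)
import pickle;pickle.dump(s,open("w2.pkl","wb"));print(s["position"],s["orientation"],s["q"],s["width"])
E
```

```text
[ 0.51764623 -0.20138849  0.18536649] [-3.14149069e+00  1.13556842e-04 -1.72259065e-01] [-5.09045975e-01  4.50595688e-01  1.52944346e+00  6.39899558e-05
  1.16169438e+00  1.23398396e+00] 0.05486341881498677
```

View pics/w2.png

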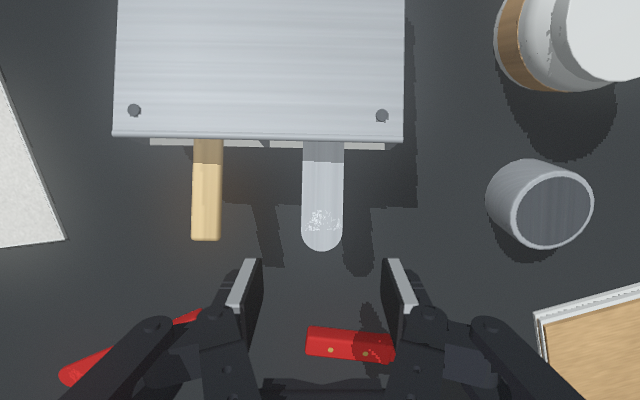

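The picture shows the blade tip at (322,251), the blade edges at columns 303 and 344, and the roof front edge from (113,135) to (403,140). The blade is nearly centred between the jaws.

```bash
python3 - <<'E'
from h import *
import pickle;s=pickle.load(open("w2.pkl","rb"))
P=lambda uv,z:np.round(atz("wrist",uv,z,s),4)
L=P((113,135),.092);R=P((403,140),.092);print("roof",L,R,np.linalg.norm(L-R),(L+R)/2,"yaw",np.arctan2(*(L-R)[[1,0]])-np.pi/2)
for z in(.086,.091,.096):print("tip",P((322,251),z))
print("w",P((303,220),.085),P((344,220),.085),P((303,165),.07),P((343.5,165),.07))
print("tri",tri([ray("wrist",(322,251),s),ray("top",(397,199.5))]),tri([ray("wrist",(322,251),s),ray("scene",(228,202))]))
E
```

```text
roof [ 0.5935 -0.077   0.092 ] [ 0.5576 -0.263   0.092 ] 0.18943286409701987 [ 0.57555 -0.17     0.092  ] yaw -0.19066618632947874
tip [ 0.4843 -0.1967  0.086 ]
tip [ 0.4868 -0.1971  0.091 ]
tip [ 0.4893 -0.1976  0.096 ]
w [ 0.5108 -0.1873  0.085 ] [ 0.5057 -0.2167  0.085 ] [ 0.5476 -0.1936  0.07  ] [ 0.5426 -0.2228  0.07  ]
tri [ 0.48645078 -0.19804827  0.0913215 ] [ 0.48240102 -0.19860431  0.0805184 ]
```

Emit:
play_rows --claw '[0.055,0.055,0.055,0.055,0.055,0.055,0.055,0.055]' --pt "0 -0.001 -0.02" --pt "0 0 -0.025" --pt "0 0 -0.025" --pt "0 0 -0.02" --pt "0 0 -0.015" --pt "0 0 -0.006" --pt "0 0 0" --pt "0 0 0" --spin '[-0.013,0,0,0,0,0,0,0]'

```text
time_s: 5.33
position: [0.5181, -0.2031, 0.0753]
orientation: [3.141, -0.002, -0.187]
force: [1.0, -0.4, -0.6]
width: 0.055
```

Emit:
play_rows --claw '[0.02,0.0,0.0,0.0,0.0,0.0]' --pt "0 0 0" --pt "0 0 0" --pt "0 0 0" --pt "0 0 0" --pt "0 0 0" --pt "0 0 0" --spin '[0,0,0,0,0,0]'

```text
time_s: 5.83
position: [0.5177, -0.2031, 0.0748]
orientation: [3.141, -0.001, -0.188]
force: [0.1, 0.2, 2.4]
width: 0.0283
```

Emit:
play_rows --claw '[0,0,0,0,0,0,0,0]' --pt "-0.008 0.0015 0.003" --pt "-0.008 0.0015 0.003" --pt "-0.008 0.0015 0.003" --pt "-0.008 0.0015 0.003" --pt "-0.008 0.0015 0.003" --pt "-0.008 0.0015 0.003" --pt "-0.008 0.0015 0.003" --pt "-0.008 0.0015 0.003" --spin '[0,0,0,0,0,0,0,0]'

```text
time_s: 6.5
position: [0.4524, -0.1906, 0.0986]
orientation: [-3.142, 0.0, -0.188]
force: [-0.0, -0.6, -0.1]
width: 0.0284
```

Emit:
play_rows --claw '[0,0,0,0,0,0,0,0]' --pt "-0.008 0.0015 0.003" --pt "-0.008 0.0015 0.003" --pt "-0.008 0.0015 0.003" --pt "-0.008 0.0015 0.003" --pt "-0.008 0.0015 0.003" --pt "-0.008 0.0015 0.003" --pt "-0.008 0.0015 0.003" --pt "-0.008 0.0015 0.003" --spin '[0,0,0,0,0,0,0,0]'

```text
time_s: 7.17
position: [0.3882, -0.1785, 0.1224]
orientation: [-3.141, 0.001, -0.188]
force: [-0.1, 0.4, 0.1]
width: 0.028
```

```bash
python3 - <<'E'
from h import *
env.capture("wrist");s=env.sense();im=env.capture("wrist");im2=env.capture("scene")[120:300,150:390]
import pickle;pickle.dump(s,open("w3.pkl","wb"));print(s["position"],s["orientation"],s["q"],s["width"],s["force"],s["wrist_torque"])
cv2.imwrite("pics/w3.png",np.hstack([cv2.resize(im[60:],(453,340-100))[:, :400],cv2.resize(im2,(400,300))[:240]]))
E
```

```text
[ 0.38707496 -0.17801268  0.12268315] [-3.14108973e+00  2.13599690e-03 -1.88050859e-01] [-6.11049213e-01  3.22136903e-01  1.95161745e+00 -5.47177027e-04
  8.69992555e-01  1.14815180e+00] 0.028520077803833283 [-1.8623468   0.20430397 -0.63302865] [0.07168793 0.08932812 0.07002979]
```

View pics/w3.png

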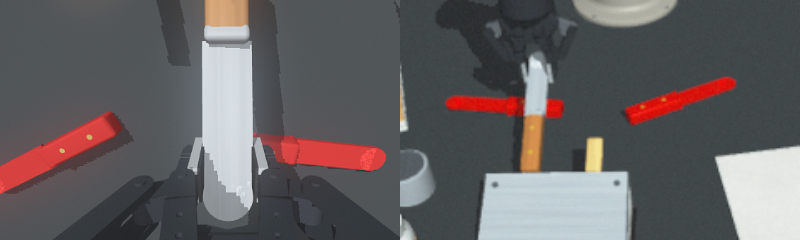

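The left half shows the blade held between the jaws with its wooden handle beyond. In the right half (scene crop) the knife runs from its tip at (537,65) to its butt at about (531,172), just clear of the roof edge. I'm lifting it and carrying it to the card, turned so it lies across the card.

Emit:
play_rows --claw '[0,0,0,0,0,0,0,0]' --pt "0 0 0.02" --pt "0 0 0.03" --pt "0 0 0.03" --pt "0.005 0.01 0.02" --pt "0.01 0.018 0" --pt "0.01 0.018 0" --pt "0.01 0.018 0" --pt "0.01 0.018 0" --spin '[0,0,0,0.05,0.1,0.1,0.1,0.1]'

```text
time_s: 7.98
position: [0.435, -0.0961, 0.2223]
orientation: [3.141, -0.0, 0.266]
force: [0.5, -0.7, -1.3]
width: 0.028
```

Emit:
play_rows --claw '[0,0,0,0,0,0,0,0]' --pt "0.01 0.018 0" --pt "0.01 0.018 0" --pt "0.01 0.018 0" --pt "0.01 0.018 0" --pt "0.01 0.018 0" --pt "0.01 0.018 0" --pt "0.01 0.018 0" --pt "0.01 0.018 0" --spin '[0.1,0.1,0.1,0.1,0.1,0.1,0.1,0.1]'

```text
time_s: 8.65
position: [0.5151, 0.0482, 0.222]
orientation: [-3.141, 0.0, 1.067]
force: [0.8, -0.1, -0.8]
width: 0.0285
```

Emit:
play_rows --claw '[0,0,0,0,0,0,0,0]' --pt "0.012 0.018 0" --pt "0.012 0.018 0" --pt "0.012 0.018 0" --pt "0.012 0.012 -0.02" --pt "0 0 -0.03" --pt "0 0 -0.03" --pt "0 0 -0.02" --pt "0 0 0" --spin '[0.1,0.12,0.12,0.12,0.03,0,0,0]'

```text
time_s: 9.32
position: [0.5598, 0.1131, 0.1173]
orientation: [-3.132, 0.001, 1.552]
force: [-0.2, -0.7, -1.1]
width: 0.0283
```

```bash
python3 - <<'E'
from h import *
env.capture("wrist");s=env.sense();im=env.capture("top");im2=env.capture("scene")[120:300,300:540]
print(s["position"],s["orientation"],s["q"],s["width"],s["force"],s["wrist_torque"])
cv2.imwrite("pics/w4.png",np.hstack([cv2.resize(im[100:280,160:400],(400,300)),cv2.resize(im2,(400,300))]))
E
```

```text
[0.56121148 0.11315123 0.12003858] [-3.13637276e+00  4.87784955e-04  1.55194908e+00] [ 6.51298177e-02  5.54061796e-01  1.55271577e+00 -5.59172843e-05
  1.04005751e+00  8.40067707e-02] 0.028385043270528515 [ 0.25890513 -0.62521623 -0.44796138] [-0.08759027 -0.01830578  0.01746051]
```

View pics/w4.png

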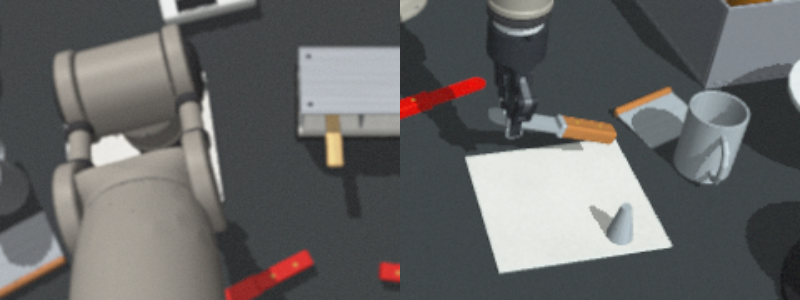

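The scene half shows the knife held level with the card's near edge, its handle at (590,130) pointing toward the jug, and the nozzle at (620,225) well clear. I'm lowering it.

Emit:
play_rows --claw '[0,0,0,0,0,0,0,0]' --pt "0.01 0 -0.02" --pt "0 0 -0.02" --pt "0 0 -0.01" --pt "0 0 -0.006" --pt "0 0 -0.006" --pt "0 0 -0.006" --pt "0 0 -0.006" --pt "0 0 0" --spin '[0,0,0,0,0,0,0,0]'

```text
time_s: 10.13
position: [0.5727, 0.113, 0.0482]
orientation: [3.141, -0.0, 1.551]
force: [0.1, -1.4, 2.5]
width: 0.028
```

Emit:
play_rows --claw '[0,0,0,0,0,0,0,0]' --pt "0 0 -0.005" --pt "0 0 -0.005" --pt "0 0 -0.004" --pt "0 0 -0.003" --pt "0 0 -0.003" --pt "0 0 0" --pt "0 0 0" --pt "0 0 0" --spin '[0,0,0,0,0,0,0,0]'

```text
time_s: 10.8
position: [0.5724, 0.1133, 0.0283]
orientation: [-3.142, -0.0, 1.552]
force: [-0.5, -1.5, 2.4]
width: 0.0283
```

Emit:
play_rows --claw '[0.02,0.035,0.055,0.055,0.055,0.055,0.055,0.055]' --pt "0 0 0" --pt "0 0 0" --pt "0 0 0" --pt "0 0 0" --pt "0 0 0" --pt "0 0 0" --pt "0 0 0" --pt "0 0 0" --spin '[0,0,0,0,0,0,0,0]'

```text
time_s: 11.47
position: [0.5724, 0.1131, 0.0283]
orientation: [-3.142, 0.0, 1.552]
force: [-0.6, -0.3, 0.6]
width: 0.0553
```

Emit:
play_rows --claw '[0.055,0.055,0.055,0.055,0.055,0.055,0.055,0.055]' --pt "0 0 0.02" --pt "0 0 0.03" --pt "0 0 0.03" --pt "0 0 0.03" --pt "0 0 0.02" --pt "0 0 0" --pt "0 0 0" --pt "0 0 0" --spin '[0,0,0,0,0,0,0,0]'

```text
time_s: 12.13
position: [0.5718, 0.1131, 0.1575]
orientation: [-3.14, 0.0, 1.552]
force: [0.2, 0.3, -0.2]
width: 0.0548
```

```bash
python3 - <<'E'
from h import *
env.capture("wrist");s=env.sense();im=env.capture("wrist")
import pickle;pickle.dump(s,open("w5.pkl","wb"));print(s["position"],s["orientation"],s["width"],s["force"])
cv2.imwrite("pics/w5.png",im)
E
```

```text
[0.57162235 0.11305443 0.15697511] [-3.13915364e+00  2.39506271e-04  1.55178342e+00] 0.05501540773872353 [ 0.36677678 -0.19080189  0.30224888]
```

View pics/w5.png

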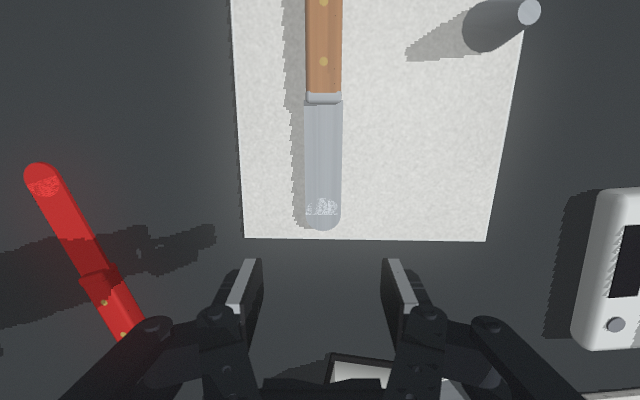

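The knife lies on the card: tip at (323,230), blade-handle junction at about (324,97), handle going up the picture along column 324, nozzle untouched at (500,20).

```bash
python3 - <<'E'
from h import *
import pickle;s=pickle.load(open("w5.pkl","rb"))
P=lambda uv,z:np.round(atz("wrist",uv,z,s),4)
t=P((323,230),.015);a=P((304,210),.016);b=P((341.5,210),.016);c=P((306,20),.026);d=P((342,20),.026);j=(P((303,97),.026)+P((343,97),.026))/2
print("tip",t,"blade mid",(a+b)/2,"handle mid",(c+d)/2,c,d,"junction",j)
E
```

```text
tip [0.572  0.0767 0.015 ] blade mid [0.57215 0.0956  0.016  ] handle mid [0.57555 0.23845 0.026  ] [0.5632 0.2387 0.026 ] [0.5879 0.2382 0.026 ] junction [0.57395 0.1876  0.026  ]
```

Emit:
play_rows --claw '[0.055,0.055,0.055,0.055,0.055,0.055,0.055,0.055]' --pt "0.004 0.02 0" --pt "0 0.03 0" --pt "0 0.03 0" --pt "0 0.03 0" --pt "0 0.02 0" --pt "0 0 -0.02" --pt "0 0 -0.03" --pt "0 0 -0.03" --spin '[0,0,0,0,0,0,0,0]'

```text
time_s: 12.9
position: [0.5762, 0.2438, 0.0768]
orientation: [3.141, 0.0, 1.553]
force: [0.7, 0.1, -0.6]
width: 0.0549
```

Emit:
play_rows --claw '[0.055,0.055,0.055,0.055,0.055,0.055,0.055,0.055]' --pt "0 0 -0.02" --pt "0 0 -0.015" --pt "0 0 -0.01" --pt "0 0 -0.006" --pt "0 0 -0.004" --pt "0 0 -0.002" --pt "0 0 0" --pt "0 0 0" --spin '[0,0,0,0,0,0,0,0]'

```text
time_s: 13.57
position: [0.5769, 0.2433, 0.0221]
orientation: [3.14, -0.0, 1.552]
force: [-0.2, 0.0, 0.7]
width: 0.0555
```

Emit:
play_rows --claw '[0.03,0.01,0,0,0,0,0]' --pt "0 0 0" --pt "0 0 0" --pt "0 0 0" --pt "0 0 0" --pt "0 0 0" --pt "0 0 0" --pt "0 0 0" --spin '[0,0,0,0,0,0,0]'

```text
time_s: 14.15
position: [0.577, 0.2433, 0.0223]
orientation: [3.14, -0.001, 1.552]
force: [-0.8, -0.3, 6.0]
width: 0.0248
```

Emit:
play_rows --claw '[0,0,0,0,0,0,0,0]' --pt "0 0 0.015" --pt "0 0 0.03" --pt "0 0 0.03" --pt "0 0 0.03" --pt "-0.005 -0.01 0.03" --pt "-0.01 -0.02 0.01" --pt "-0.01 -0.02 0" --pt "-0.01 -0.02 0" --spin '[0,0,0,0,0.03,0.07,0.07,0.07]'

```text
time_s: 14.82
position: [0.5411, 0.1726, 0.1672]
orientation: [3.14, 0.0, 1.796]
force: [0.2, -0.6, -1.3]
width: 0.0242
```

Emit:
play_rows --claw '[0,0,0,0,0,0,0,0]' --pt "-0.01 -0.021 0" --pt "-0.01 -0.021 0" --pt "-0.01 -0.021 0" --pt "-0.01 -0.021 0" --pt "-0.01 -0.021 0" --pt "-0.01 -0.021 0" --pt "-0.01 -0.021 0" --pt "-0.01 -0.021 0" --spin '[0.07,0.07,0.07,0.07,0.07,0.07,0.07,0.07]'

```text
time_s: 15.48
position: [0.4605, 0.0043, 0.1661]
orientation: [-3.141, -0.0, 2.355]
force: [0.9, -0.2, -0.6]
width: 0.0245
```

Emit:
play_rows --claw '[0,0,0,0,0,0,0,0]' --pt "-0.011 -0.021 0" --pt "-0.011 -0.021 0" --pt "-0.011 -0.021 0" --pt "-0.011 -0.021 0" --pt "-0.011 -0.021 0" --pt "-0.011 -0.021 0" --pt "-0.011 -0.021 0" --pt "-0.017 -0.034 0" --spin '[0.07,0.07,0.07,0.07,0.07,0.07,0.07,0.113]'

```text
time_s: 16.15
position: [0.3689, -0.1721, 0.1662]
orientation: [3.141, -0.0, 2.946]
force: [0.7, -1.0, -1.9]
width: 0.0246
```

Emit:
play_rows --claw '[0,0,0]' --pt "0 0 0" --pt "0 0 0" --pt "0 0 0" --spin '[0,0,0]'

```text
time_s: 16.4
position: [0.3694, -0.1717, 0.1662]
orientation: [3.141, -0.0, 2.939]
force: [1.1, 0.3, 0.3]
width: 0.0246
```

Emit:
play_rows --claw '[0,0,0,0,0,0,0,0]' --pt "-0.002 -0.004 0" --pt "0 0 -0.02" --pt "0 0 -0.03" --pt "0 0 -0.02" --pt "0 0 -0.012" --pt "0 0 -0.005" --pt "0 0 0" --pt "0 0 0" --spin '[0.016,0,0,0,0,0,0,0]'

```text
time_s: 17.07
position: [0.3681, -0.1756, 0.0797]
orientation: [3.142, 0.0, 2.959]
force: [0.8, -0.8, -0.3]
width: 0.0249
```

```bash
python3 - <<'E'
from h import *
env.capture("wrist");s=env.sense();im=env.capture("wrist");im2=env.capture("top")[110:260,300:500]
import pickle;pickle.dump(s,open("w6.pkl","wb"));print(s["position"],s["orientation"],s["width"],s["force"])
cv2.imwrite("pics/w6.png",np.hstack([im[:,130:530],cv2.resize(im2,(400,300),interpolation=2)[:300] if 0 else cv2.copyMakeBorder(cv2.resize(im2,(400,300),interpolation=2),0,100,0,0,0)]))
E
```

```text
[ 0.36823218 -0.17590389  0.07996895] [-3.14120382e+00  1.11290339e-03  2.95844386e+00] 0.024682766102247178 [ 0.05416955  0.02942889 -0.1211347 ]
```

View pics/w6.png

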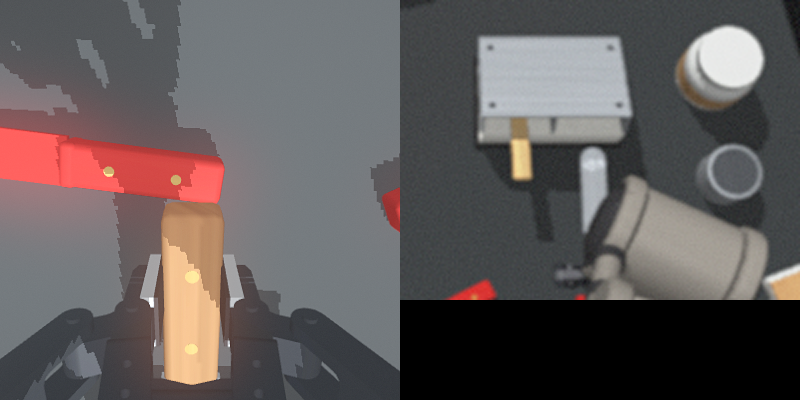

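The top half shows the blade pointing at the right bay: tip at (592,147), mouth from about (555,125) to (630,125). The wrist half shows the handle gripped, butt toward the camera.

```bash
python3 - <<'E'
from h import *
import pickle;s=pickle.load(open("w6.pkl","rb"))
print("tip",atz("top",(396,183.5),.073))
e=np.array([.9826,-.1859]);print("expected tip",s["position"][:2]+.1666*e)
print("bay mouth L/R",atz("top",(300+155/2,110+133/2),.055),atz("top",(300+228/2,110+138/2),.055))
a=atz("top",(340,168.5),.093);b=atz("top",(415,167.5),.093);print(a,b,(a+b)/2)
E
```

```text
tip [ 0.52970168 -0.21059177  0.073     ]
expected tip [ 0.53193334 -0.20687483]
bay mouth L/R [ 0.56089181 -0.17222101  0.055     ] [ 0.53591921 -0.26387208  0.055     ]
[ 0.59052037 -0.07713785  0.093     ] [ 0.55654532 -0.26220568  0.093     ] [ 0.57353284 -0.16967177  0.093     ]
```

Emit:
play_rows --claw '[0,0,0,0,0,0,0,0]' --pt "0.0088 -0.0016 0" --pt "0.0088 -0.0016 0" --pt "0.0088 -0.0016 0" --pt "0.0088 -0.0017 0" --pt "0.0088 -0.0017 0" --pt "0.0088 -0.0016 0" --pt "0.0088 -0.0016 0" --pt "0.0088 -0.0016 0" --spin '[0,0,0,0,0,0,0,0]'

```text
time_s: 17.88
position: [0.4389, -0.1892, 0.0792]
orientation: [3.141, -0.0, 2.958]
force: [0.6, 0.8, -1.0]
width: 0.0248
```

Emit:
play_rows --claw '[0,0,0,0,0,0,0,0]' --pt "0 0 0.005" --pt "0 0 0.006" --pt "0 0 0.006" --pt "0 0 0.006" --pt "0 0 0.006" --pt "0 0 0.004" --pt "0 0 0" --pt "0 0 0" --spin '[0,0,0,0,0,0,0,0]'

```text
time_s: 18.55
position: [0.4377, -0.1891, 0.1127]
orientation: [-3.141, 0.0, 2.958]
force: [-2.6, 0.9, -1.9]
width: 0.0246
```

Emit:
play_rows --claw '[0,0,0,0,0,0,0,0]' --pt "0 0 0.005" --pt "0 0 0.005" --pt "0 0 0.005" --pt "0 0 0.005" --pt "0 0 0.005" --pt "0 0 0.003" --pt "0 0 0" --pt "0 0 0" --spin '[0,0,0,0,0,0,0,0]'

```text
time_s: 19.22
position: [0.4381, -0.1892, 0.1406]
orientation: [-3.141, 0.001, 2.958]
force: [-1.0, -0.9, -2.7]
width: 0.0246
```

```bash
python3 - <<'E'
from h import *
env.capture("wrist");s=env.sense();im=env.capture("wrist");im2=env.capture("scene")[110:260,150:350]
import pickle;pickle.dump(s,open("w7.pkl","wb"));print(s["position"],s["orientation"],s["width"],s["force"])
cv2.imwrite("pics/w7.png",np.hstack([im[:,130:530],cv2.copyMakeBorder(cv2.resize(im2,(400,300),interpolation=2),0,100,0,0,0)]))
E
```

```text
[ 0.43801439 -0.18923982  0.1404512 ] [-3.14137763e+00  5.20961787e-04  2.95762127e+00] 0.0247918732300385 [-1.02908617 -0.72553463 -3.16647246]
```

View pics/w7.png

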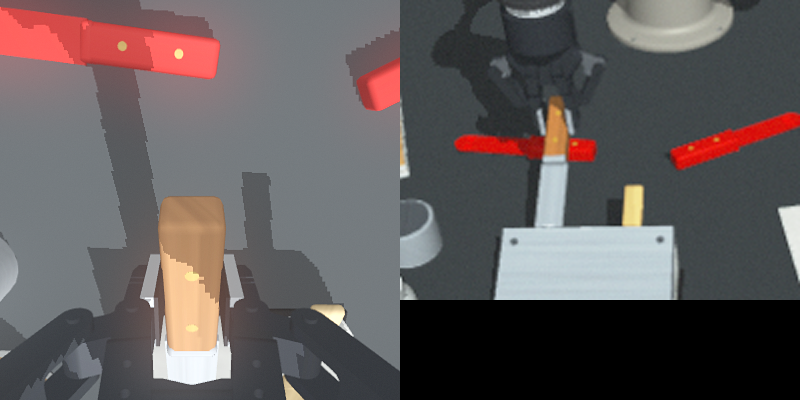

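The wrist half shows the handle now tilted, butt up at (192,215). The scene half shows the blade entering under the roof at (548,225) and the spatula unmoved at (633,205). Now I'll lower it slightly and slide along the slope.

Emit:
play_rows --claw '[0,0,0,0,0,0,0,0]' --pt "0 0 -0.007" --pt "0 0 -0.007" --pt "0.0083 -0.0016 -0.003" --pt "0.0083 -0.0016 -0.003" --pt "0.0083 -0.0016 -0.003" --pt "0.0083 -0.0016 -0.003" --pt "0.0083 -0.0016 -0.003" --pt "0 0 0" --spin '[0,0,0,0,0,0,0,0]'

```text
time_s: 20.03
position: [0.4812, -0.1975, 0.1107]
orientation: [-3.142, 0.001, 2.958]
force: [-0.2, -0.1, -1.2]
width: 0.0249
```

Emit:
play_rows --claw '[0,0,0,0]' --pt "0.0083 -0.0016 -0.003" --pt "0.0083 -0.0016 -0.003" --pt "0.0083 -0.0016 -0.003" --pt "0 0 0" --spin '[0,0,0,0]'

```text
time_s: 20.37
position: [0.5058, -0.2023, 0.1018]
orientation: [-3.142, 0.001, 2.958]
force: [-0.0, -0.2, -0.7]
width: 0.0248
```

Emit:
play_rows --claw '[0,0,0,0]' --pt "0.0046 -0.0009 -0.002" --pt "0.0046 -0.0009 -0.002" --pt "0 0 0" --pt "0 0 0" --spin '[0,0,0,0]'

```text
time_s: 20.7
position: [0.5136, -0.2036, 0.0982]
orientation: [3.141, -0.0, 2.958]
force: [0.0, 1.1, -1.3]
width: 0.0248
```

```bash
python3 - <<'E'
from h import *
s=env.sense();print(s["position"],s["force"])
E
```

```text
[ 0.51355682 -0.20363174  0.09817814] [ 0.02407708  1.07689322 -1.31143105]
```

Emit:
play_rows --claw '[0,0,0,0]' --pt "0.0028 -0.0005 -0.0015" --pt "0.0028 -0.0005 -0.0015" --pt "0 0 0" --pt "0 0 0" --spin '[0,0,0,0]'

```text
time_s: 21.03
position: [0.5192, -0.2047, 0.0952]
orientation: [3.141, -0.0, 2.958]
force: [0.2, 0.8, -0.6]
width: 0.0245
```

Emit:
play_rows --claw '[0,0,0]' --pt "0.0028 -0.0005 -0.001" --pt "0 0 0" --pt "0 0 0" --spin '[0,0,0]'

```text
time_s: 21.28
position: [0.522, -0.2052, 0.0943]
orientation: [3.141, -0.0, 2.958]
force: [-0.4, -0.5, -1.1]
width: 0.0246
```

Emit:
play_rows --claw '[0,0,0]' --pt "0.0028 -0.0005 -0.001" --pt "0 0 0" --pt "0 0 0" --spin '[0,0,0]'

```text
time_s: 21.53
position: [0.5248, -0.2057, 0.0933]
orientation: [3.141, -0.0, 2.958]
force: [0.2, 0.5, -1.4]
width: 0.0246
```

Emit:
play_rows --claw '[0,0,0]' --pt "0.0028 -0.0005 -0.001" --pt "0 0 0" --pt "0 0 0" --spin '[0,0,0]'

```text
time_s: 21.78
position: [0.5276, -0.2062, 0.0922]
orientation: [3.141, -0.0, 2.958]
force: [0.1, 0.0, -1.1]
width: 0.0243
```

Emit:
play_rows --claw '[0,0,0]' --pt "0.0028 -0.0005 -0.001" --pt "0 0 0" --pt "0 0 0" --spin '[0,0,0]'

```text
time_s: 22.03
position: [0.5285, -0.2062, 0.0911]
orientation: [3.141, -0.005, 2.958]
force: [-8.3, 0.4, 3.4]
width: 0.0246
```

```bash
python3 - <<'E'
from h import *
env.capture("wrist");s=env.sense();im=env.capture("wrist");im2=env.capture("top")[110:230,320:480]
import pickle;pickle.dump(s,open("w8.pkl","wb"));print(s["position"],s["orientation"],s["width"],s["force"])
cv2.imwrite("pics/w8.png",np.hstack([im[:,130:530],cv2.copyMakeBorder(cv2.resize(im2,(400,300),interpolation=2),0,100,0,0,0)]))
E
```

```text
[ 0.52853663 -0.20617594  0.09109422] [ 3.1408623  -0.00449683  2.95790101] 0.024595632681245025 [-7.27630647  0.12846188  3.4639329 ]
```

View pics/w8.png

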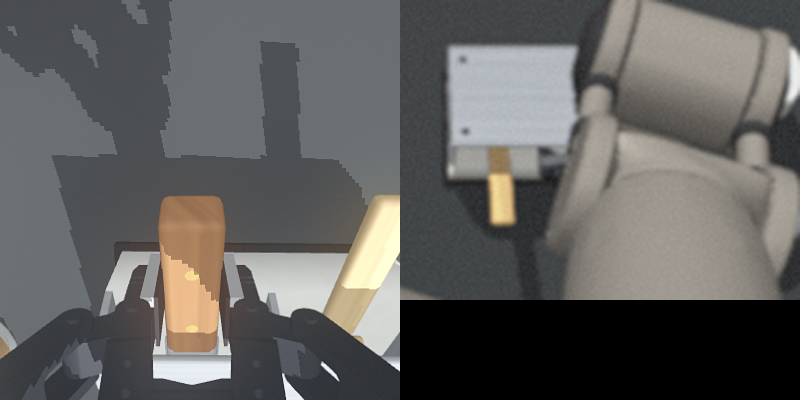

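The wrist half shows the handle butt at about (322,200) in full-image pixels and the caddy's floor front edge at about row 245. The −8 N suggests the tip is at the end wall. I'll check how much handle is out.

```bash
python3 - <<'E'
from h import *
import pickle;s=pickle.load(open("w8.pkl","rb"))
e=np.array([.9826,-.1859]);m=np.array([.5505,-.2122])
for z in(.100,.105,.110): print("butt top edge",z,atz("wrist",(322,197),z,s))
for r in(243,252): print("front edge row",r,[np.round(atz("wrist",(u,r),.055,s),4) for u in(270,400)])
print("slope pts", [ (d,proj("wrist",[*(m-e*(d*.9397-.02*.342)),.055+.02*.94+d*.342],s).round(0)) for d in(.065,.075,.085)])
print("top: front edge", atz("top",(320+(460-400)/2.5,110+178/2.5),.055),atz("top",(320+(540-400)/2.5,110+180/2.5),.055))
E
```

```text
butt top edge 0.1 [ 0.48525645 -0.19860222  0.1       ]
butt top edge 0.105 [ 0.48366128 -0.19831685  0.105     ]
butt top edge 0.11 [ 0.4820661  -0.19803149  0.11      ]
front edge row 243 [array([ 0.52  , -0.2333,  0.055 ]), array([ 0.5328, -0.1647,  0.055 ])]
front edge row 252 [array([ 0.5252, -0.2345,  0.055 ]), array([ 0.5381, -0.1653,  0.055 ])]
slope pts [(0.065, array([[319., 224.]])), (0.075, array([[319., 204.]])), (0.085, array([[319., 182.]]))]
top: front edge [ 0.56552662 -0.08428817  0.055     ] [ 0.5473098  -0.16510311  0.055     ]
```

Emit:
play_rows --claw '[0,0,0]' --pt "0.0028 -0.0005 -0.001" --pt "0 0 0" --pt "0 0 0" --spin '[0,0,0]'

```text
time_s: 22.43
position: [0.5285, -0.206, 0.0897]
orientation: [3.14, -0.011, 2.958]
force: [-18.9, 3.0, 10.2]
width: 0.0246
```

The force rises without motion, so the tip is on the end wall. I'll relax, let go and lift off.

Emit:
play_rows --claw '[0,0,0.02,0.03,0.04,0.05,0.05,0.05]' --pt "-0.0035 0.0007 0.001" --pt "0 0 0" --pt "0 0 0" --pt "0 0 0" --pt "0 0 0" --pt "0 0 0" --pt "0 0 0" --pt "0 0 0" --spin '[0,0,0,0,0,0,0,0]'

```text
time_s: 23.1
position: [0.53, -0.2065, 0.0914]
orientation: [-3.142, 0.001, 2.958]
force: [-0.0, 0.6, 0.2]
width: 0.0505
```

Emit:
play_rows --claw '[0.05,0.05,0.05,0.05,0.05,0.05,0.05,0.05]' --pt "0 0 0.01" --pt "0 0 0.02" --pt "0 0 0.03" --pt "0 0 0.03" --pt "-0.02 0.01 0.03" --pt "-0.03 0.02 0.02" --pt "-0.03 0.02 0" --pt "0 0 0" --spin '[0,0,0,0,0,0,0,0]'

```text
time_s: 23.77
position: [0.4447, -0.1529, 0.2325]
orientation: [3.14, -0.003, 2.959]
force: [1.3, 0.5, -0.0]
width: 0.0498
```

```bash
python3 - <<'E'
from h import *
env.capture("wrist");s=env.sense();im=env.capture("wrist");im2=env.capture("scene")[110:260,150:350]
import pickle;pickle.dump(s,open("w9.pkl","wb"));print(s["position"],s["orientation"],s["width"],s["force"])
cv2.imwrite("pics/w9.png",np.hstack([im[:,130:530],cv2.copyMakeBorder(cv2.resize(im2,(400,300),interpolation=2),0,100,0,0,0)]))
E
```

```text
[ 0.44737551 -0.15473664  0.23264015] [3.14142517e+00 1.61401393e-04 2.95863243e+00] 0.049959511675638925 [ 0.58507117  0.63671166 -0.28394367]
```

View pics/w9.png

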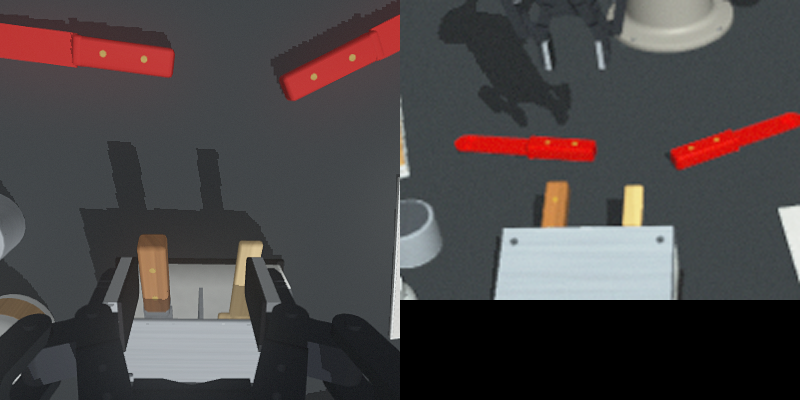

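The handle sticks out of the right bay with its butt at (152,237), and the blade-handle junction is just inside the mouth at (155,308). In the scene half it protrudes slightly more than the unmoved spatula (about 70 mm), which matches the expected 75 mm. The gripper is clear, so I'm handing in.

```bash
python3 - <<'E'
from h import *
import pickle;s=pickle.load(open("w9.pkl","rb"))
k=atz("wrist",(282,236),.108,s);w=atz("wrist",(380,242),.088,s);e=np.array([.9826,-.1859])
print("knife butt beyond spatula end, horiz m:",(w-k)[:2]@e)
print(env.close_job())
E
```

```text
knife butt beyond spatula end, horiz m: 0.014722157816293314
the job is handed in; nothing more can be done
None
```

The palette knife is back in the caddy's right bay, blade first, with only the handle sticking out. I handed the job in after about 24 s; `close_job` gave no verdict.

I pulled the knife out by its blade and laid it on the white card. I let go there, and the gripper was open and clear of it for well over 0.2 s. I then took it by the handle, turned it half round, tilted it against the roof's front edge and slid it down the slope.

**Last checks:**
- **Fully in:** about 19 N built up along the slope with no further movement, so I take the tip to be on the end wall. I then backed off and released.
- **Final picture:** the handle is out and the blade-handle junction is just inside the mouth. The spatula and cutters look unmoved; the last picture does not show the nozzle or jug.
- **Robot:** it reads no contact force and the gripper is clear of everything.

**Disagreements:**
- **Floor front edge:** my image estimates disagree by about 15 mm, which puts the butt 190 to 207 mm from the end wall; 200 is expected.
- **Handle length out:** the final picture puts the knife's butt about 15 mm beyond the spatula's end, against about 5 mm expected. If that reading is right, the tip could be near the 12 mm limit, but the push against the wall and the visible junction suggest it is seated.

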